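# Load the curing stand and wind its spring timer

## Task

Load the curing stand on the bench: lay the thin separator sheet squarely on the wooden blank that already lies on its bed, lower the loose wooden blank squarely on top of the sheet (edges in line to about a centimetre; set both down, do not drop them), then wind the stand's spring timer by its cross-handled key, clockwise right up to its stop, letting go and taking a fresh hold between part turns as needed. Leave the other things on the bench where they are.

Things in the scene. Friction and masses are not known exactly. Their poses are not given: they have to be found in the camera images.
- stand: Curing stand, fixed, plate 200 x 370 x 12 mm. Origin on the bench under the centre of its bed, a metal block 130 (x) x 40 mm, top 32 mm up. A lamp bar (150 mm long, top 130 mm up) stands 145 mm beyond the bed at +x. The timer console (130 mm square, to 140 mm high) is centred 210 mm away at -y; its face slopes 30 degrees down towards +x and bears the dial and key.
- bed (a point): Centre of the top of the bed, 32 mm above the bench; axes as the stand's.
- key_grip (a point): Grip point on the winding key's axis, 38 mm out from the sloping face. The key: a steel cross, 56 mm end to end, arms 16 mm wide and 28 mm high (16 mm below this point to 12 mm above, along the axis); grip two arm ends across from each other. z points out along the axis, 30 degrees from upright, leaning to the stand's +x; x and y lie along the arms and turn with the key.
- key (a joint): Winding angle of the key in rad; grows as it turns clockwise seen from outside the face. 0: run down (the pointer under the key points straight down the slope); 4.2: fully wound, at the stop. Sprung (0.03 N m per rad), with a ratchet drag of 0.2 N m: it stays where it is let go.
- lower_blank: Wooden blank lying on the bed, loose, 150 x 54 x 20 mm (x, y, z). Origin at the centre of its underside, z up. It overhangs the bed by 7 mm along both long sides.
- sheet: Separator sheet, a stiff grey plastic plate 160 x 60 x 6 mm (x, y, z). Origin at the centre of its underside. It lies flat on a wooden rest block.
- upper_blank: Loose wooden blank like the one on the bed, 150 x 54 x 20 mm (x, y, z). Origin at the centre of its underside. It lies flat on the other rest block.
- rest_a: Fixed plywood rest block under the sheet, 100 x 32 x 30 mm (x, y, z), origin at the centre of its underside.
- rest_b: Fixed plywood rest block under the loose blank, 100 x 32 x 30 mm, origin at the centre of its underside.
- tape_roll: Bystander: cardboard ring lying flat, 84 mm across, 24 mm high; origin at the centre of its underside.
- jar: Bystander: glass jar 64 mm across, 85 mm high; origin at the centre of its underside.
- screwdriver: Bystander: screwdriver lying on the bench.
- hammer: Bystander: hammer lying on the bench.
There are look-alikes about, which are no part of the job. What is meant by the sheet is not green, and is the smaller of those in its own colour. What is shaped like the upper_blank but turquoise is not meant.

How it is judged:
On the way, in this order (a step that is already met when the one before it is completed fails the run):
1. the sheet lies squarely on the bed's blank, let go (horizontal distance between sheet and lower_blank below 0.012 m and angle between the x axis of sheet and the x axis of lower_blank, either way round below 0.14 rad and angle between the z axis of sheet and the z axis of lower_blank, either way round below 0.06 rad and z of sheet in the frame of lower_blank between 0.016 and 0.03 m and contact force between the fingers and sheet below 0.05 N and linear speed of sheet below 0.02 m/s), for 0.2 s.
2. the loose blank lies squarely on the sheet, let go (horizontal distance between each of sheet, upper_blank and lower_blank below 0.012 m and angle between the x axis of each of sheet, upper_blank and the x axis of lower_blank, either way round below 0.14 rad and angle between the z axis of each of sheet, upper_blank and the z axis of lower_blank, either way round below 0.06 rad and z of sheet in the frame of lower_blank between 0.016 and 0.03 m and z of upper_blank in the frame of lower_blank between 0.022 and 0.05 m and contact force between upper_blank and sheet above 0.1 N and contact force between the fingers and upper_blank below 0.05 N and linear speed of upper_blank below 0.02 m/s), for 0.2 s.
3. the key is wound up to its stop (value of joint key above 3.9 rad), for 0.2 s.
At the end, for the whole second after the job is handed in: The lower blank lies flat on the bed (within 25 mm of its centre), the sheet flat on it and the other blank flat on the sheet, both centred on the lower blank within 12 mm and parallel to it within 0.14 rad, all at rest; the key stands wound beyond 3.9 of its 4.2 rad (horizontal distance between each of sheet, upper_blank and lower_blank below 0.012 m and angle between the x axis of each of sheet, upper_blank and the x axis of lower_blank, either way round below 0.14 rad and angle between the z axis of each of sheet, upper_blank and the z axis of lower_blank, either way round below 0.06 rad and z of sheet in the frame of lower_blank between 0.016 and 0.03 m and z of upper_blank in the frame of lower_blank between 0.022 and 0.05 m and contact force between upper_blank and sheet above 0.1 N and horizontal distance between lower_blank and bed below 0.025 m and angle between lower_blank's own z axis and vertical below 0.06 rad and linear speed of each of sheet, upper_blank, lower_blank below 0.02 m/s and value of joint key above 3.9 rad); the robot touches nothing.
It fails at once if a bystander is moved by more than 40 mm (distance of any of tape_roll, jar, screwdriver, hammer from where it was at the start of the episode above 0.04 m).
It fails at once if the sheet or the loose blank is dropped (falls free from more than about 40 mm) ((contact force between the fingers and sheet below 0.05 N and linear speed of sheet above 0.9 m/s) or (contact force between the fingers and upper_blank below 0.05 N and linear speed of upper_blank above 0.9 m/s)).
It also fails if it takes over 69 s, if anything falls off the work surface, if the arm or the gripper's body presses on something with over 40 N, if the wrist force passes 120 N, or if a joint passes its speed limit or range.

## Robot

A 6-joint arm with a two-finger parallel gripper is mounted at the origin on the work surface. World frame = base frame: x ahead of the robot, y to its left, z up, the work surface at z = 0. Lengths are in m, angles in rad, forces in N, time in s.
With the tool pointing down it reaches from about 0.35 to 0.875 m from the base axis. Payload 4.2 kg.
Tool frame: the origin (TCP) lies midway between the tips of the shut fingers; the grasp point (between the pads) lies 19 mm behind it; z points along the fingers, y is the direction in which the jaws open and shut (so a half turn about z gives the same grasp; the last joint's range is limited). The gripper opens to 85 mm and grips with 20 to 120 N. Pads are 22 mm wide; open, the fingers measure 114 mm over their backs; the gripper's body (76 mm by 85 mm) begins 54 mm behind the grasp point. The pads swing forward as they close: fully open they stand 13 mm farther back than shut.
Start: joints at [-1.007, 0.385, 0.008, 0, -1.194, -0.259], TCP at [0.188, -0.596, 0.231] pointing down, gripper open.
Joint ranges: [-3.14, 3.14], [-1.21, 2.06], [-1.07, 1.41], [-3.16, 2.05], [-2.99, -0.16], [-3.1, 3.1]. Speed limits (rad/s): [2.79, 2.79, 3.14, 3.14, 3.14, 3.14].

## Interface

Orientations are given as [roll, pitch, yaw] about the fixed x, y, z axes, in that order (R = Rz(yaw) Ry(pitch) Rx(roll)).
In Python, from plant import ctrl, camera, finish_job gives the robot as it stands.
- The arm moves only by the tool arm_command, never from a script. Its argument "steps" is text: rows parted by semicolons, each of 5 numbers parted by spaces: the shift along the tool's x, y, z in mm, then the turn about the tool's z in rad, then the finger opening in mm, from 0 to 85.4. In form: dx dy dz twist fingers; .... A call has 1 to 20 rows; each row is the pose to reach, as a shift and turn from the pose measured when the call began, along the tool's axes at that moment; what a row does not reach only later rows make up. A row lasts 1/8 s, in which the tool goes at most 62.5 mm and 10.7 degrees, less where a joint would pass 70% of its speed; a pose out of reach is approached as far as the arm can. A call with a gripper value outside its range is refused whole. The fingers move at their own pace and stop on an object; "squeeze" is the grip in N (left out, the last holds). Time passes only in rows, so rows that repeat a pose let the fingers close. It gives the time, the measured TCP pose, the force and the opening at its end, in the units of the state.
- ctrl.get_obs(): the state, without advancing time (a new reading comes with each control period).
- camera(name): name is "scene" or "top" or "wrist"; returns a dict with "frame" (384x512x3 uint8, blue, green, red), "fx", "fy", "cx", "cy" (pixels), "dist" ([k1, k2, p1, p2, k3] as OpenCV has them; the pictures are not rectified), "eye" and "rotation" of the camera in the world. Camera axes: x right, y down, z forward; pixel columns grow to the right and rows downward; lengths in m; the calibration is good to about 2 mm. A picture is of the moment at which its call begins. There is no depth.
- finish_job(): hands the job in, once; it reports no verdict.
The state is a dict: "clock": time; "joint_pos": joint angles; "dq": joint speeds; "joint_efforts": joint torques, N m; "ee_pos": TCP position; "ee_rot": TCP orientation; "contact_force": force on the tool from outside, world axes, zero at the start; "torque": the same for the moment, N m; "opening": opening from 0.0 (shut) to 1.0 (fully open).
Only numpy, scipy, OpenCV 4.12 (cv2) and the standard library are available. Lean on these libraries where they do the work, as an engineer would, in place of code of your own. Each camera call takes 0.05 s, during which the arm holds its last target.

## Working session

There is one attempt and no reset: what is moved stays moved. The work goes in short steps, Python scripts to look and compute and a tool call to move; the robot and the scene stay as the last step left them, time stands still between calls to the robot, and variables do not carry over. Pictures are saved under pics/ and viewed, and the job is handed in when it is done.

Besides the shell and the picture viewer there is one more tool, called after "Call:" by a JSON object that holds its "method" and its "body", one argument or row to a line. arm_command: Moves the arm, as the interface text tells. Its arguments: {"type":"object","properties":{"steps":{"type":"string"},"squeeze":{"type":"number"}},"required":["steps"]}

```bash
ls; mkdir -p pics; cat > h.py <<'E'
import numpy as np, cv2, json, pickle
def grab(names,tag):
    from plant import camera
    out={}
    for n in names:
        c=camera(n); out[n]=c
        cv2.imwrite(f'pics/{n}_{tag}.png',c['frame'])
    pickle.dump(out,open(f'pics/cam_{tag}.pkl','wb'))
    return out
def load(tag): return pickle.load(open(f'pics/cam_{tag}.pkl','rb'))
def K(c): return np.array([[c['fx'],0,c['cx']],[0,c['fy'],c['cy']],[0,0,1.]])
def ray(c,uv):
    uv=np.array(uv,float).reshape(-1,1,2)
    n=cv2.undistortPoints(uv,K(c),np.array(c['dist'],float)).reshape(-1,2)
    d=np.c_[n,np.ones(len(n))]@np.array(c['rotation']).T
    return np.array(c['eye']),d/np.linalg.norm(d,axis=1)[:,None]
def onz(c,uv,z):
    e,d=ray(c,uv); return e+d*((z-e[2])/d[:,2])[:,None]
def proj(c,P):
    R=np.array(c['rotation']); P=np.array(P,float).reshape(-1,3)
    rv=cv2.Rodrigues(R.T)[0]; t=-R.T@np.array(c['eye'])
    return cv2.projectPoints(P,rv,t,K(c),np.array(c['dist'],float))[0].reshape(-1,2)
def tri(c1,u1,c2,u2):
    e1,d1=ray(c1,u1);e2,d2=ray(c2,u2);d1=d1[0];d2=d2[0]
    s=np.linalg.lstsq(np.c_[d1,-d2],e2-e1,rcond=None)[0]
    a=e1+s[0]*d1;b=e2+s[1]*d2
    return (a+b)/2,np.linalg.norm(a-b)
E
python3 - <<'E'
from h import *
from plant import ctrl
o=grab(['scene','top','wrist'],'0')
for n,c in o.items(): print(n,np.round(c['eye'],3),np.round(c['rotation'],2).tolist(),c['fx'],c['cx'],c['cy'],c['dist'])
print(ctrl.get_obs())
E
```

```text
pics
scene [1.083 1.148 0.955] [-2.2, 0.0, 2.64] 393.361899889162 256.8922258670813 190.43329695530113 [-0.00402761  0.          0.          0.          0.        ]
top [0.428 0.127 1.628] [-3.08, -0.0, -1.58] 450.67374618893734 251.82950119793117 182.01983364536352 [0.04920182 0.         0.         0.         0.        ]
wrist [ 0.118 -0.618  0.372] [2.84, -0.0, 1.88] 272.0473172370676 257.73287189496386 192.15981281875153 [-0.00948213  0.          0.          0.          0.        ]
{'clock': 0.15, 'joint_pos': array([-1.00741345e+00,  3.85381204e-01,  6.96190697e-03, -3.33096693e-04,
       -1.19401158e+00, -2.58621653e-01]), 'dq': array([ 0.00179464, -0.00228314,  0.0019093 ,  0.0012381 , -0.00010291,
       -0.00064813]), 'joint_efforts': array([-2.74852073e-04, -3.92677975e+01,  1.88581502e+01,  4.18865874e+00,
       -3.42588006e-03,  1.56958180e-08]), 'ee_pos': array([ 0.18743575, -0.59578012,  0.23048359]), 'ee_rot': array([ 3.13993328e+00, -1.18802724e-04, -2.83695415e+00]), 'contact_force': array([-0.4104891 ,  0.54167997, -0.53942519]), 'torque': array([ 0.00078163, -0.01136725, -0.0093795 ]), 'opening': 0.9977158867219064}
```

```bash
python3 - <<'E'
s=open('h.py').read()
s=s.replace("import numpy as np, cv2","from scipy.spatial.transform import Rotation as Ro\nimport numpy as np, cv2")
s=s.replace("    pickle.dump(out,","    for c in out.values(): c['rotation']=Ro.from_euler('xyz',c['rotation']).as_matrix()\n    pickle.dump(out,")
open('h.py','w').write(s)
import pickle
from scipy.spatial.transform import Rotation as Ro
o=pickle.load(open('pics/cam_0.pkl','rb'))
for c in o.values(): c['rotation']=Ro.from_euler('xyz',c['rotation']).as_matrix()
pickle.dump(o,open('pics/cam_0.pkl','wb'))
E
python3 - <<'E'
from h import *
c=load('0')['top']; print(c['rotation'].round(2),proj(c,[[.5,0,0],[.188,-.596,.23]]))
E
```

```text
[[-0.01 -1.    0.06]
 [-1.    0.01 -0.  ]
 [ 0.   -0.06 -1.  ]] [[286.57851004 188.35691609]
 [491.83220647 286.63975104]]
```

View pics/top_0.png

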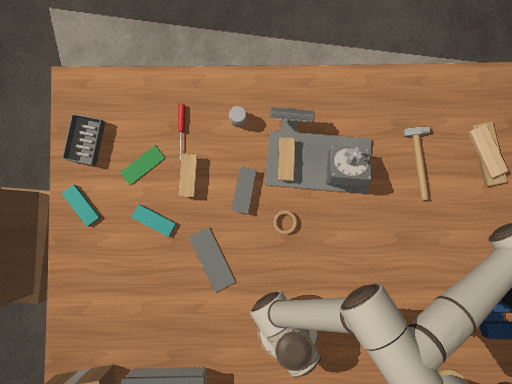

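View pics/scene_0.png

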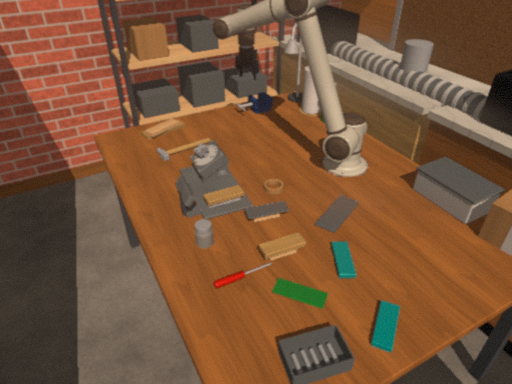

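View pics/wrist_0.png

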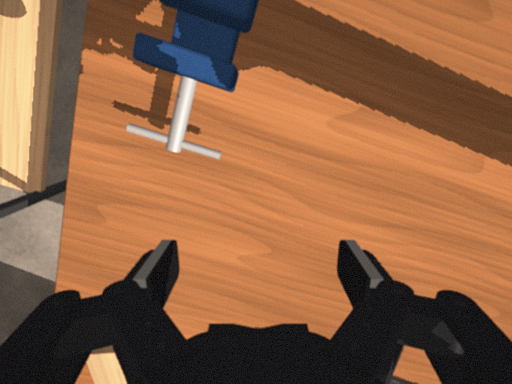

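```bash
python3 - <<'E'
from h import *
o=load('0');t=o['top']['frame'];s=o['scene']['frame']
a=cv2.resize(t[90:240,160:385],None,fx=3.5,fy=3.5,interpolation=cv2.INTER_CUBIC)
b=cv2.resize(s[130:270,165:325],None,fx=4.5,fy=4.2,interpolation=cv2.INTER_CUBIC)
cv2.imwrite('pics/ct0.png',a);cv2.imwrite('pics/cs0.png',b);print(a.shape,b.shape)
E
```

```text
(525, 788, 3) (588, 720, 3)
```

View pics/ct0.png

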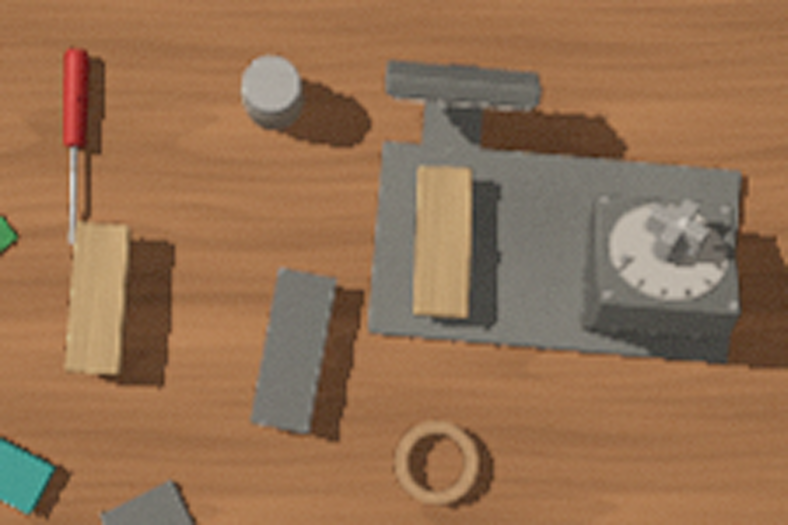

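View pics/cs0.png

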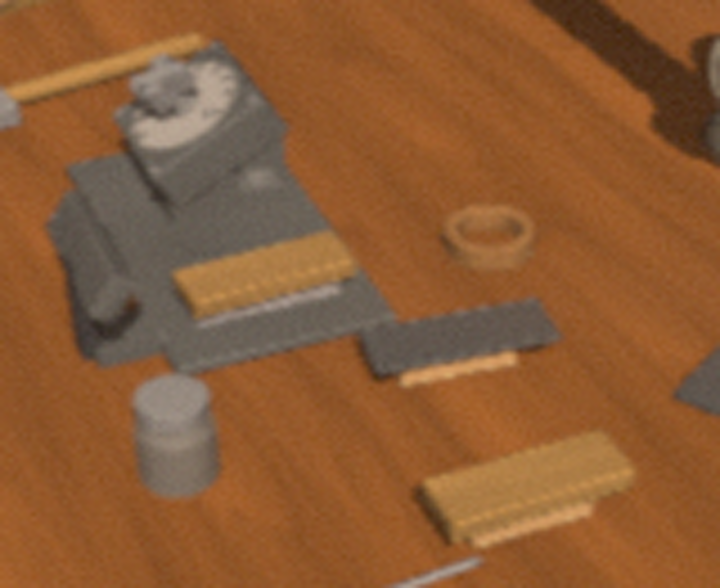

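```bash
python3 - <<'E'
from h import *
c=load('0')['top'];t=c['frame'];hsv=cv2.cvtColor(t,cv2.COLOR_BGR2HSV)
def seg(box,mask,z,name,d):
    m=np.zeros(mask.shape,np.uint8);x0,y0,x1,y1=box;m[y0:y1,x0:x1]=mask[y0:y1,x0:x1]
    m=cv2.morphologyEx(m,cv2.MORPH_OPEN,np.ones((3,3),np.uint8))
    k,_=cv2.findContours(m,0,2);k=max(k,key=cv2.contourArea)
    P=onz(c,k.reshape(-1,2),z)
    r=cv2.minAreaRect((P[:,:2]*1000).astype(np.float32));print(name,np.round(r[0],1),np.round(r[1],1),r[2],'px',np.round(cv2.minAreaRect(k)[0]),cv2.contourArea(k))
for p in [(285,160),(188,175),(244,190),(200,200),(300,180)]: print(p,hsv[p[1],p[0]])
g=((hsv[...,1]<60)&(hsv[...,2]>70)).astype(np.uint8)
w=((hsv[...,1]<125)&(hsv[...,1]>60)&(hsv[...,2]>140)).astype(np.uint8)
seg((225,160,265,220),g,.036,'sheet',0)
seg((190,220,240,300),g,.006,'big',0)
seg((265,105,380,200),g,.012,'stand',0)
seg((170,145,205,205),w,.05,'upper',0)
seg((270,125,302,190),w,.052,'lower',0)
E
```

```text
(285, 160) [ 17 102 190]
(188, 175) [ 18 102 188]
(244, 190) [ 19  23 120]
(200, 200) [ 13 147 144]
(300, 180) [17 24 73]
sheet [494.3 155.1] [ 59.8 158.4] 79.02204895019531 px [243. 190.] 694.0
big [248.4 270.9] [215.5  81.7] 25.85717010498047 px [212. 260.] 1316.5
stand [ 636.6 -118.6] [376.9 283.3] 84.74285125732422 px [320. 150.] 5837.0
upper [548.6 352.5] [ 53.2 150.1] 85.65442657470703 px [187. 175.] 595.5
lower [603.4   5. ] [ 55.7 151.2] 86.8398208618164 px [286. 158.] 623.5
```

```bash
cat >> h.py <<'E'
def go(x,y,z,yaw=None):
    from plant import ctrl
    o=ctrl.get_obs();R=Ro.from_euler('xyz',o['ee_rot']).as_matrix();p=np.array(o['ee_pos'])
    d=R.T@(np.array([x,y,z])-p)*1000
    tw=0
    if yaw is not None:
        tw=-((yaw-o['ee_rot'][2]+np.pi)%(2*np.pi)-np.pi)
    print('now',p.round(4),o['ee_rot'].round(3),'open',round(o['opening'],3),'F',o['contact_force'].round(1),'t',o['clock'],'j',np.round(o['joint_pos'],2))
    print('GO dx dy dz twist:',d.round(1),round(tw,3))
E
python3 -c "
from h import *
go(.494,.155,.2,np.radians(169))"
```

```text
now [ 0.1874 -0.5958  0.2305] [ 3.14  -0.    -2.837] open 0.998 F [-0.4  0.5 -0.5] t 0.15 j [-1.01  0.39  0.01 -0.   -1.19 -0.26]
GO dx dy dz twist: [-517.6  624.2   31.5] 0.497
```

Call:
{"method": "arm_command", "body": {
  "steps": "-518 624 31 0.5 85;-518 624 31 0.5 85;-518 624 31 0.5 85;-518 624 31 0.5 85;-518 624 31 0.5 85;-518 624 31 0.5 85;-518 624 31 0.5 85;-518 624 31 0.5 85;-518 624 31 0.5 85;-518 624 31 0.5 85;-518 624 31 0.5 85;-518 624 31 0.5 85;-518 624 31 0.5 85;-518 624 31 0.5 85;-518 624 31 0.5 85;-518 624 31 0.5 85",
  "squeeze": 40
}}

```text
clock: 2.15
ee_pos: [0.4938, 0.1538, 0.2005]
ee_rot: [3.14, -0.001, 2.945]
contact_force: [0.0, 0.1, 0.4]
opening: 0.993
```

```bash
python3 - <<'E'
from h import *
o=grab(['wrist'],'1');c=o['wrist'];go(.494,.155,.2,np.radians(169))
for p in [(.494,.155,.036)]: print(proj(c,p))
print(c['eye'])
E
```

```text
now [0.4939 0.1538 0.2007] [ 3.140e+00 -1.000e-03  2.945e+00] open 0.991 F [-0.5 -0.8  0.5] t 2.2 j [ 0.61  0.23 -0.3  -0.   -1.04 -2.38]
GO dx dy dz twist: [0.2 1.2 0.7] -0.005
[[257.7076271  175.44265877]]
[0.42205588 0.16895622 0.34265904]
```

View pics/wrist_1.png

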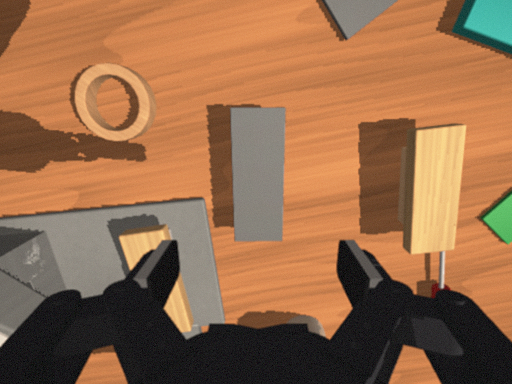

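```bash
cat >> h.py <<'E'
def rect(c,box,kind,z,thr=None):
    t=c['frame'];hsv=cv2.cvtColor(t,cv2.COLOR_BGR2HSV)
    if kind=='g': mask=((hsv[...,1]<60)&(hsv[...,2]>(thr or 70)))
    else: mask=((hsv[...,1]<130)&(hsv[...,1]>45)&(hsv[...,2]>(thr or 150)))
    m=np.zeros(mask.shape,np.uint8);x0,y0,x1,y1=box;m[y0:y1,x0:x1]=mask[y0:y1,x0:x1]
    m=cv2.morphologyEx(m,cv2.MORPH_OPEN,np.ones((3,3),np.uint8))
    k,_=cv2.findContours(m,0,2);k=max(k,key=cv2.contourArea)
    P=onz(c,k.reshape(-1,2),z)
    r=cv2.minAreaRect((P[:,:2]*1000).astype(np.float32))
    print(kind,np.round(r[0],1),np.round(r[1],1),round(r[2],2),'corners',cv2.boxPoints(cv2.minAreaRect(k)).round().tolist())
    return r
E
python3 - <<'E'
from h import *
c=load('1')['wrist']
rect(c,(220,90,300,250),'g',.036)
rect(c,(395,110,480,265),'w',.05)
rect(c,(400,110,480,265),'w',.05,190)
go(.494,.155,.2,np.radians(169))
E
```

```text
g [497.8 154. ] [ 58.8 157.2] 78.96 corners [[231.0, 108.0], [284.0, 108.0], [284.0, 240.0], [231.0, 240.0]]
w [551.1 349.2] [ 52.6 149.7] 85.68 corners [[410.0, 253.0], [416.0, 123.0], [465.0, 125.0], [460.0, 255.0]]
w [551.4 349.7] [ 51.8 149.2] 85.56 corners [[410.0, 253.0], [417.0, 123.0], [465.0, 125.0], [459.0, 255.0]]
now [0.4939 0.1538 0.2007] [ 3.140e+00 -1.000e-03  2.945e+00] open 0.991 F [-0.5 -0.8  0.5] t 2.2 j [ 0.61  0.23 -0.3  -0.   -1.04 -2.38]
GO dx dy dz twist: [0.2 1.2 0.7] -0.005
```

```bash
python3 -c "
from h import *
go(.496,.1545,.008,np.radians(168.98))"
```

```text
now [0.4939 0.1538 0.2007] [ 3.140e+00 -1.000e-03  2.945e+00] open 0.991 F [-0.5 -0.8  0.5] t 2.2 j [ 0.61  0.23 -0.3  -0.   -1.04 -2.38]
GO dx dy dz twist: [ -2.    0.9 192.7] -0.004
```

Call:
{"method": "arm_command", "body": {
  "steps": "-2 1 60 0 85;-2 1 120 0 85;-2 1 160 0 85;-2 1 193 0 85;-2 1 193 0 85;-2 1 193 0 50;-2 1 193 0 50;-2 1 193 0 50;-2 1 193 0 50;-2 1 193 0 50;-2 1 193 0 50",
  "squeeze": 40
}}

```text
clock: 3.58
ee_pos: [0.4972, 0.1551, 0.0097]
ee_rot: [3.138, 0.002, 2.945]
contact_force: [-0.8, -1.2, 7.5]
opening: 0.69
```

```bash
python3 - <<'E'
from h import *
grab(['wrist'],'2');go(.496,.1545,.13,np.radians(168.98))
E
```

```text
now [0.4972 0.1551 0.0098] [3.138e+00 2.000e-03 2.945e+00] open 0.692 F [-0.1 -1.4  6.6] t 3.625 j [ 0.61  0.49 -0.5  -0.   -0.58 -2.38]
GO dx dy dz twist: [   0.8   -0.4 -120.2] -0.004
```

View pics/wrist_2.png

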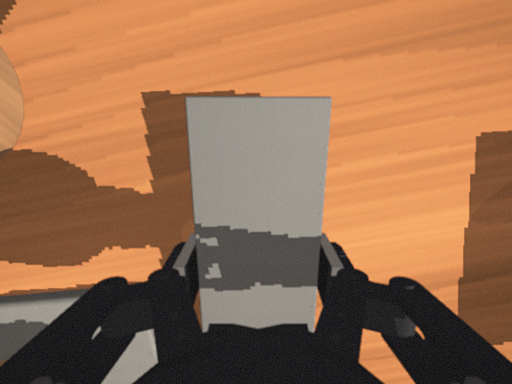

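```bash
python3 -c "
from h import *
go(.62,.13,.17,np.radians(176.8))"
```

```text
now [0.4972 0.1551 0.0098] [3.138e+00 2.000e-03 2.945e+00] open 0.692 F [-0.1 -1.4  6.6] t 3.625 j [ 0.61  0.49 -0.5  -0.   -0.58 -2.38]
GO dx dy dz twist: [-1.257e+02 -1.000e-01 -1.600e+02] -0.14
```

Call:
{"method": "arm_command", "body": {
  "steps": "0 0 -20 0 50;0 0 -60 0 50;0 0 -110 0 50;-40 0 -160 -0.05 50;-90 0 -160 -0.1 50;-126 0 -160 -0.14 50;-126 0 -160 -0.14 50;-126 0 -160 -0.14 50"
}}

```text
clock: 4.62
ee_pos: [0.6196, 0.1299, 0.1699]
ee_rot: [3.138, 0.002, 3.085]
contact_force: [0.5, -0.1, -0.6]
opening: 0.69
```

```bash
python3 - <<'E'
from h import *
c=grab(['wrist','scene'],'3')['wrist'];go(.603,.005,.13,np.radians(176.8))
print(proj(c,[.603,.005,.052]))
E
```

```text
now [0.6194 0.1303 0.1703] [3.138e+00 2.000e-03 3.086e+00] open 0.692 F [ 0.1 -0.2  0.6] t 4.725 j [ 0.46  0.44 -0.06 -0.   -1.07 -2.09]
GO dx dy dz twist: [   9.5 -126.1   39.9] 0.0
[[128.58997911 176.77503055]]
```

View pics/wrist_3.png

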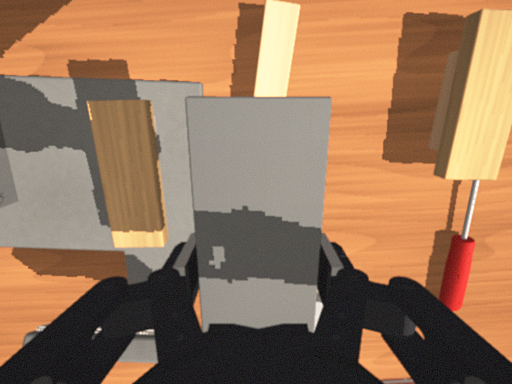

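View pics/scene_3.png

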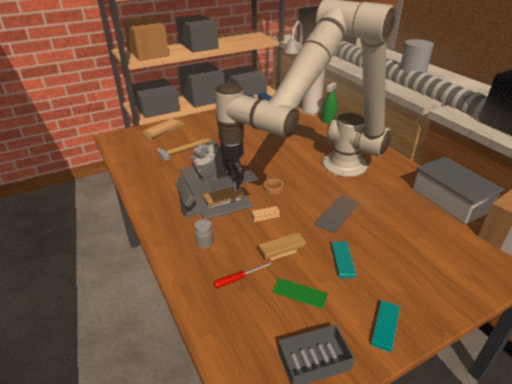

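```bash
python3 - <<'E'
from h import *
c=load('3')['wrist'];t=c['frame'];hsv=cv2.cvtColor(t,cv2.COLOR_BGR2HSV)
m=np.zeros(t.shape[:2],np.uint8);m[97:252,84:172]=(hsv[97:252,84:172,1]>50)*255
m=cv2.morphologyEx(m,cv2.MORPH_OPEN,np.ones((3,3),np.uint8))
k,_=cv2.findContours(m,0,2);k=max(k,key=cv2.contourArea)
r=cv2.minAreaRect((onz(c,k.reshape(-1,2),.052)[:,:2]*1000).astype(np.float32));print(r)
a=cv2.resize(t[85:260,70:210],None,fx=4,fy=3.4,interpolation=cv2.INTER_CUBIC);cv2.imwrite('pics/c3.png',a)
cv2.imwrite('pics/c3m.png',cv2.resize(m[85:260,70:210],None,fx=4,fy=3.4))
rect(c,(182,90,335,335),'g',.19,85)
E
```

```text
((605.5311889648438, 6.787075042724609), (61.19673538208008, 149.83485412597656), 87.59358215332031)
g [581.9 130.5] [68.4 84.6] 83.8 corners [[182.0, 90.0], [330.0, 90.0], [330.0, 265.0], [182.0, 265.0]]
```

View pics/c3.png

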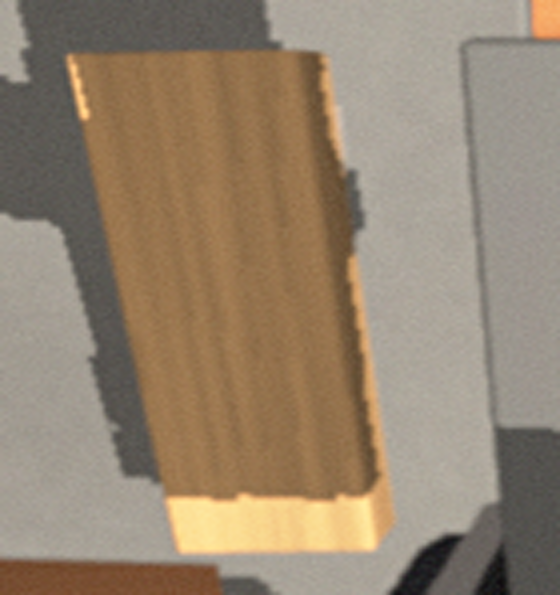

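View pics/c3m.png

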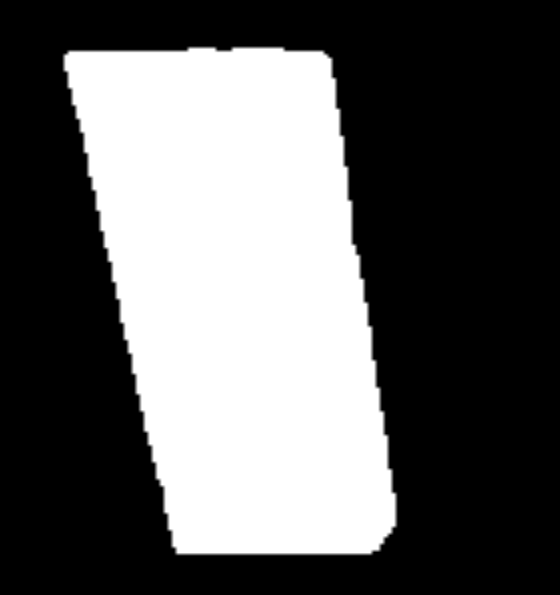

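```bash
python3 - <<'E'
from h import *
c=load('3')['wrist']
# corners of lower top, approx px
P=onz(c,[[86.5,101],[113.5,246.8],[152,99.5]],.052);print(P.round(4),np.degrees(np.arctan2(*(P[1]-P[0])[[1,0]])))
# sheet corners at sheet top z: far end (small-x end is the top of picture)
for z in (.192,.200,.205):
  Q=onz(c,[[187,97],[331,97]],z);print(z,Q.round(4),np.linalg.norm(Q[1]-Q[0]),Q.mean(0).round(4), np.degrees(np.arctan2(*(Q[1]-Q[0])[[1,0]])))
go(.6055,.003,.1,np.radians(177))
E
```

```text
[[ 0.5307 -0.0196  0.052 ]
 [ 0.6782 -0.0262  0.052 ]
 [ 0.5329  0.0402  0.052 ]] -2.581840067257064
0.192 [[0.5399 0.1057 0.192 ]
 [0.5432 0.1656 0.192 ]] 0.060035540583470444 [0.5415 0.1357 0.192 ] 86.79104837291804
0.2 [[0.5403 0.1076 0.2   ]
 [0.5434 0.1636 0.2   ]] 0.05602883463504294 [0.5419 0.1356 0.2   ] 86.79104837291804
0.205 [[0.5405 0.1088 0.205 ]
 [0.5435 0.1623 0.205 ]] 0.053524643417275766 [0.542  0.1355 0.205 ] 86.7910483729181
now [0.6194 0.1303 0.1703] [3.138e+00 2.000e-03 3.086e+00] open 0.692 F [ 0.1 -0.2  0.6] t 4.725 j [ 0.46  0.44 -0.06 -0.   -1.07 -2.09]
GO dx dy dz twist: [   7.  -128.1   69.9] -0.003
```

Call:
{"method": "arm_command", "body": {
  "steps": "7 -50 0 0 50;7 -100 0 0 50;8 -128 20 0 50;8 -128 70 0 50;8 -128 110 0 50;8 -128 125 0 50;8 -128 125 0 50;8 -128 125 0 50"
}}

```text
clock: 5.72
ee_pos: [0.6059, 0.0039, 0.0468]
ee_rot: [3.137, 0.006, 3.087]
contact_force: [0.0, 0.4, 0.1]
opening: 0.691
```

```bash
python3 - <<'E'
from h import *
c=grab(['wrist','scene','top'],'4')['wrist'];go(.605,.003,.034,np.radians(177.2))
t=load('4')['scene']['frame'];cv2.imwrite('pics/c4.png',cv2.resize(t[150:230,165:295],None,fx=5,fy=5,interpolation=cv2.INTER_CUBIC))
E
```

```text
now [0.6055 0.0037 0.0465] [3.137 0.005 3.086] open 0.692 F [ 0.4 -0.7 -0.6] t 5.875 j [ 0.27  0.54 -0.26 -0.   -0.77 -1.9 ]
GO dx dy dz twist: [ 0.6 -0.8 12.5] -0.007
```

View pics/c4.png

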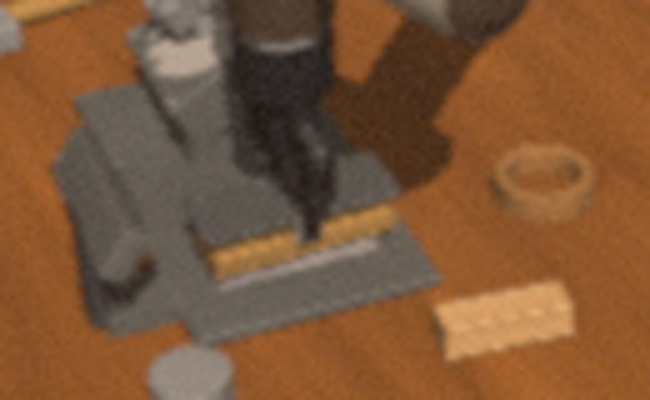

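View pics/wrist_4.png

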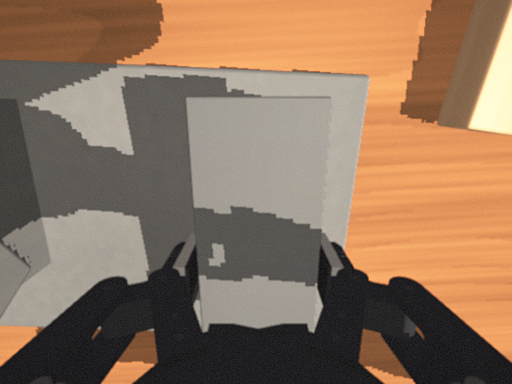

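Call:
{"method": "arm_command", "body": {
  "steps": "0 -1 6 -0.01 50;0 -1 10 -0.01 50;0 -1 13 -0.01 50;0 -1 13 -0.01 50"
}}

```text
clock: 6.38
ee_pos: [0.6053, 0.0026, 0.033]
ee_rot: [3.138, 0.004, 3.096]
contact_force: [0.2, -1.2, -0.3]
opening: 0.692
```

Call:
{"method": "arm_command", "body": {
  "steps": "0 0 2 0 50;0 0 3 0 50;0 0 3 0 50"
}}

```text
clock: 6.75
ee_pos: [0.6057, 0.0026, 0.0318]
ee_rot: [3.138, 0.005, 3.097]
contact_force: [-3.3, -0.6, 10.7]
opening: 0.69
```

Contact (10.7 N). Release and rise.

Call:
{"method": "arm_command", "body": {
  "steps": "0 0 0.5 0 64;0 0 0 0 70;0 0 -1 0 85;0 0 -1 0 85;0 0 -1 0 85;0 0 -20 0 85;0 0 -70 0 85;0 0 -120 0 85;0 0 -168 0 85;0 0 -168 0 85"
}}

```text
clock: 8.0
ee_pos: [0.6072, 0.0024, 0.2049]
ee_rot: [3.136, 0.015, 3.097]
contact_force: [-0.6, 0.0, -0.4]
opening: 0.993
```

```bash
python3 - <<'E'
from h import *
o=grab(['wrist','scene','top'],'5');c=o['wrist']
rect(c,(160,90,345,250),'g',.058,110)
rect(o['top'],(272,125,300,190),'g',.058,90)
go(.5512,.349,.2,np.radians(175.6))
t=o['scene']['frame'];cv2.imwrite('pics/c5.png',cv2.resize(t[150:230,165:295],None,fx=5,fy=5,interpolation=cv2.INTER_CUBIC))
E
```

```text
g [603.3 -23.6] [165.7 181.4] 84.61 corners [[160.0, 90.0], [317.0, 90.0], [317.0, 249.0], [160.0, 249.0]]
g [613.   10.3] [ 87.5 214.6] 89.37 corners [[272.0, 125.0], [297.0, 125.0], [297.0, 186.0], [272.0, 186.0]]
now [0.604  0.002  0.1988] [3.138e+00 3.000e-03 3.096e+00] open 0.994 F [ 0.6 -0.4 -0.9] t 8.15 j [ 0.27  0.37 -0.1  -0.   -1.1  -1.88]
GO dx dy dz twist: [ 6.840e+01  3.442e+02 -2.000e-01] 0.032
```

View pics/wrist_5.png

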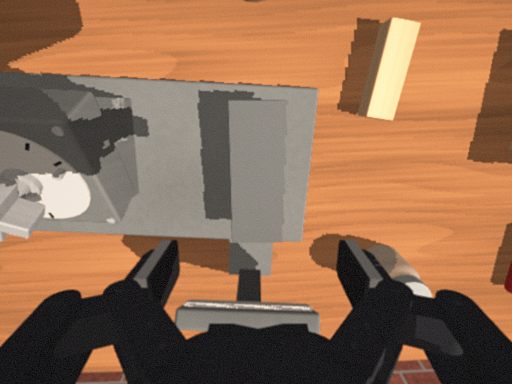

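View pics/c5.png

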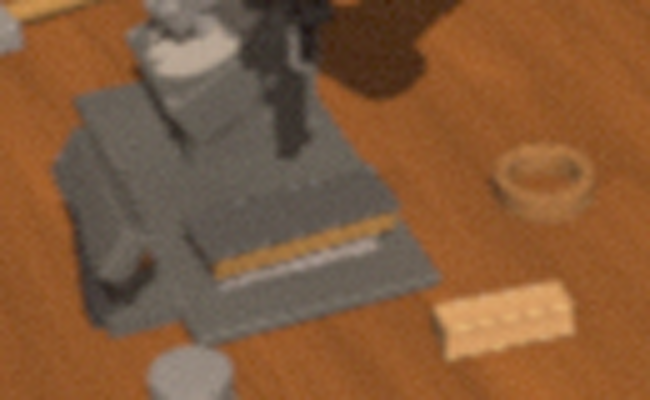

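```bash
python3 - <<'E'
from h import *
c=load('5')['wrist'];t=c['frame']
cv2.imwrite('pics/c5w.png',cv2.resize(t[85:260,190:330],None,fx=4,fy=3.4,interpolation=cv2.INTER_CUBIC))
P=onz(c,[[228.5,99.5],[286,100.5],[282.5,241],[231,241]],.058)[:,:2];print(P.round(4),P.mean(0),[np.linalg.norm(P[i]-P[i-1]) for i in range(4)])
E
```

```text
[[ 0.5259 -0.0217]
 [ 0.5294  0.0359]
 [ 0.6867  0.0299]
 [ 0.6838 -0.0309]] [0.60643649 0.003306  ] [np.float64(0.15817983436754296), np.float64(0.05769598585179525), np.float64(0.15739914661977672), np.float64(0.06081511186961406)]
```

View pics/c5w.png

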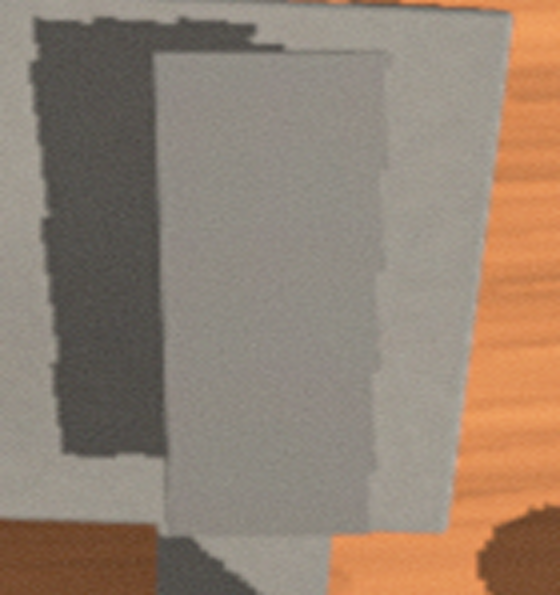

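Call:
{"method": "arm_command", "body": {
  "steps": "68 344 0 0.03 85;68 344 0 0.03 85;68 344 0 0.03 85;68 344 0 0.03 85;68 344 0 0.03 85;68 344 0 0.03 85;68 344 0 0.03 85;68 344 0 0.03 85"
}}

```text
clock: 9.15
ee_pos: [0.551, 0.348, 0.1982]
ee_rot: [3.14, 0.001, 3.066]
contact_force: [0.6, -1.1, -0.5]
opening: 0.994
```

```bash
python3 - <<'E'
from h import *
o=grab(['wrist'],'6');c=o['wrist']
r=rect(c,(200,70,310,260),'w',.05,170)
go(r[0][0]/1000,r[0][1]/1000,.026,np.radians(90+r[2]))
E
```

```text
w [550.7 350.5] [ 51.9 145.3] 85.74 corners [[234.0, 109.0], [284.0, 109.0], [284.0, 238.0], [234.0, 238.0]]
now [0.5513 0.3476 0.1986] [3.140e+00 2.000e-03 3.066e+00] open 0.992 F [-0.2 -1.2  0.9] t 9.2 j [ 0.81  0.45  0.03  0.   -1.15 -2.46]
GO dx dy dz twist: [  1.2   2.5 172.7] -0.002
```

View pics/wrist_6.png

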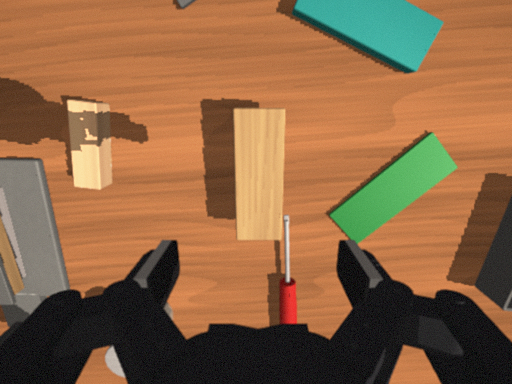

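```bash
python3 - <<'E'
from h import *
c=load('4')['scene']
for z in (.04,.045,.05,.055,.06): print(z,[(proj(c,[.606+dx,.0335+.008,z])[0].round(1)-[165,150])*5 for dx in(-.011,.011)])
E
```

```text
0.04 [array([326.5, 249. ]), array([301. , 257.5])]
0.045 [array([326.5, 244. ]), array([300.5, 252.5])]
0.05 [array([326. , 238.5]), array([300., 247.])]
0.055 [array([326. , 233.5]), array([300., 242.])]
0.06 [array([325.5, 228.5]), array([299.5, 236.5])]
```

Call:
{"method": "arm_command", "body": {
  "steps": "1 2 60 0 85;1 2 110 0 85;1 2 150 0 85;1 2 168 0 85;1 2 168 0 85;1 2 168 0 45;1 2 168 0 45;1 2 168 0 45;1 2 168 0 45;1 2 168 0 45;1 2 168 0 45;1 2 168 0 45",
  "squeeze": 60
}}

```text
clock: 10.7
ee_pos: [0.552, 0.351, 0.0332]
ee_rot: [3.137, 0.005, 3.066]
contact_force: [0.3, -0.9, 6.4]
opening: 0.616
```

```bash
python3 - <<'E'
from h import *
o=grab(['wrist','scene'],'7')
go(.55,.35,.16,None)
t=o['scene']['frame'];cv2.imwrite('pics/c7.png',cv2.resize(t[190:290,220:350],None,fx=5,fy=5,interpolation=cv2.INTER_CUBIC))
E
```

```text
now [0.552  0.3511 0.0332] [3.137 0.005 3.066] open 0.61 F [-0.2  0.7  5.8] t 10.8 j [ 0.81  0.62 -0.14  0.   -0.8  -2.46]
GO dx dy dz twist: [   1.3   -0.6 -126.8] 0
```

View pics/c7.png

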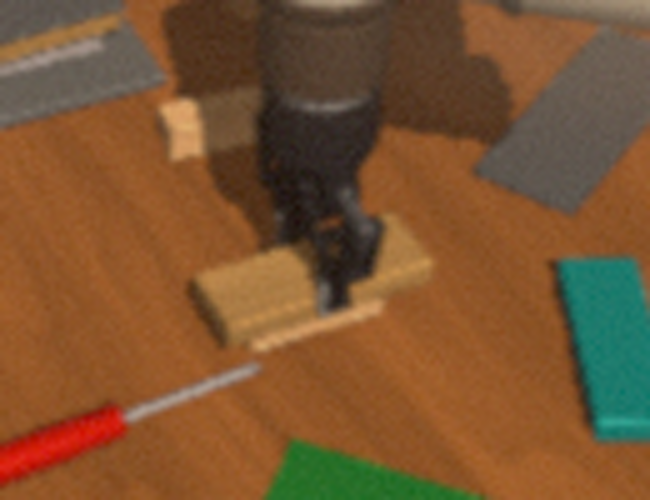

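```bash
python3 - <<'E'
from h import *
c=load('7')['scene']
for z in (.03,.035,.04,.045): print(z,[(proj(c,[.552+dx,.351+dy,z])[0].round(1)-[220,190])*5 for dx,dy in((-.011,.027),(.011,.027),(-.011,.035),(.011,.035))])
E
```

```text
0.03 [array([346., 307.]), array([318. , 318.5]), array([352.5, 314.5]), array([324.5, 326. ])]
0.035 [array([346.5, 301.5]), array([318., 313.]), array([353., 309.]), array([324.5, 320.5])]
0.04 [array([347., 296.]), array([318.5, 307.5]), array([353.5, 303.5]), array([325., 315.])]
0.045 [array([347. , 290.5]), array([318.5, 302. ]), array([353.5, 298. ]), array([325. , 309.5])]
```

```bash
python3 - <<'E'
from h import *
go(.6068,.0034,.17,3.094)
go(.6068,.0034,.075,3.094)
E
```

```text
now [0.552  0.3511 0.0332] [3.137 0.005 3.066] open 0.61 F [-0.2  0.7  5.8] t 10.8 j [ 0.81  0.62 -0.14  0.   -0.8  -2.46]
GO dx dy dz twist: [ -81.5 -341.9 -138. ] -0.028
now [0.552  0.3511 0.0332] [3.137 0.005 3.066] open 0.61 F [-0.2  0.7  5.8] t 10.8 j [ 0.81  0.62 -0.14  0.   -0.8  -2.46]
GO dx dy dz twist: [ -81.  -342.4  -43. ] -0.028
```

Call:
{"method": "arm_command", "body": {
  "steps": "0 0 -20 0 45;0 0 -70 0 45;0 0 -137 0 45;-12 -50 -137 0 45;-26 -110 -137 0 45;-40 -170 -137 0 45;-54 -230 -137 0 45;-68 -290 -137 -0.02 45;-81 -342 -137 -0.028 45;-81 -342 -137 -0.028 45;-81 -342 -90 -0.028 45;-81 -342 -48 -0.028 45;-81 -342 -43 -0.028 45;-81 -342 -43 -0.028 45"
}}

```text
clock: 12.55
ee_pos: [0.6076, 0.0044, 0.076]
ee_rot: [3.137, 0.007, 3.096]
contact_force: [-0.4, 0.3, -1.1]
opening: 0.615
```

```bash
python3 - <<'E'
from h import *
c=grab(['wrist','scene','top'],'8')['wrist'];go(.6068,.0034,.064,3.094)
t=load('8')['scene']['frame'];cv2.imwrite('pics/c8.png',cv2.resize(t[150:230,165:295],None,fx=5,fy=5,interpolation=cv2.INTER_CUBIC))
E
```

```text
now [0.6082 0.0043 0.0772] [3.136 0.009 3.095] open 0.614 F [-0.6 -0.1 -1.5] t 12.7 j [ 0.27  0.5  -0.23 -0.   -0.83 -1.89]
GO dx dy dz twist: [ 1.5 -1.1 13.1] 0.001
```

View pics/wrist_8.png

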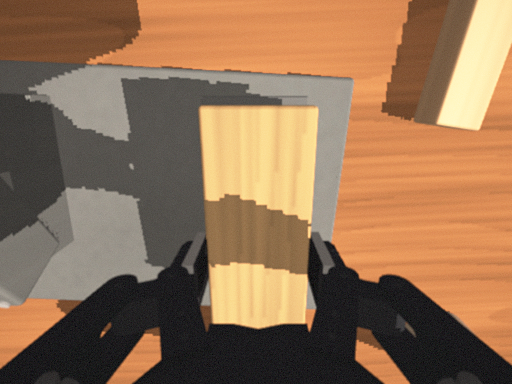

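View pics/c8.png

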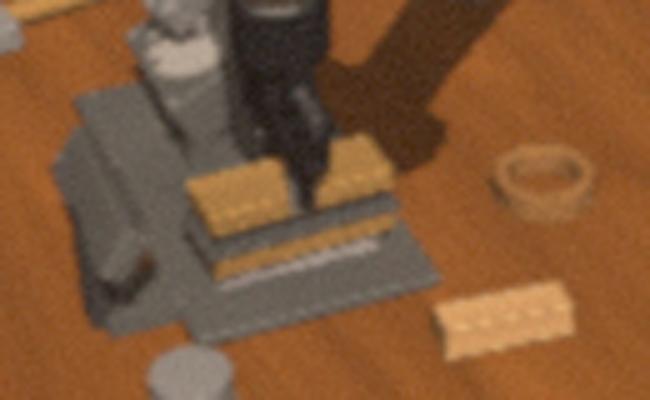

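```bash
python3 - <<'E'
from h import *
c=load('8')['wrist']
A=onz(c,[[203,97],[307,97.5]],.058);B=onz(c,[[200,106.5],[318,105]],.094)
for P,L in((A,.08),(B,.075)):
  a=np.arctan2(*(P[1]-P[0])[[1,0]])-np.pi/2;m=P.mean(0)
  print(P.round(4).tolist(),np.linalg.norm(P[1]-P[0]),np.degrees(a),m[:2]+L*np.array([np.cos(a),np.sin(a)]),m[:2]+L*np.array([1,-.049]))
E
```

```text
[[0.5268, -0.0213, 0.058], [0.5296, 0.0363, 0.058]] 0.057693882920890796 -2.8486222028787513 [0.60809011 0.00348901] [0.60818897 0.0035448 ]
[[0.5321, -0.0164, 0.094], [0.5338, 0.0347, 0.094]] 0.05114702604633867 -1.8944021097337658 [0.60787864 0.00665466] [0.60791963 0.00545898]
```

Call:
{"method": "arm_command", "body": {
  "steps": "0 -2 6 0 45;0 -2 11 0 45;0 -2 13 0 45;0 -2 13 0 45"
}}

```text
clock: 13.2
ee_pos: [0.6081, 0.0023, 0.0638]
ee_rot: [3.136, 0.008, 3.095]
contact_force: [-0.8, 0.3, -0.9]
opening: 0.614
```

Call:
{"method": "arm_command", "body": {
  "steps": "0 0 1.5 0 45;0 0 3 0 45;0 0 3 0 45"
}}

```text
clock: 13.58
ee_pos: [0.6082, 0.0023, 0.0612]
ee_rot: [3.136, 0.009, 3.095]
contact_force: [-1.9, 0.3, 1.0]
opening: 0.615
```

Call:
{"method": "arm_command", "body": {
  "steps": "0 0 1 0 45;0 0 1.5 0 45;0 0 1.5 0 45"
}}

```text
clock: 13.95
ee_pos: [0.6082, 0.0023, 0.0612]
ee_rot: [3.137, 0.009, 3.096]
contact_force: [-3.2, 0.4, 7.3]
opening: 0.617
```

Call:
{"method": "arm_command", "body": {
  "steps": "0 0 0 0 56;0 0 0 0 62;0 0 -1 0 70;0 0 -1 0 85;0 0 -2 0 85;0 0 -2 0 85;0 0 -30 0 85;0 0 -80 0 85;0 0 -130 0 85;0 0 -160 0 85;0 0 -160 0 85"
}}

```text
clock: 15.32
ee_pos: [0.6082, 0.0018, 0.2245]
ee_rot: [3.135, 0.016, 3.096]
contact_force: [0.0, 0.6, -1.0]
opening: 0.997
```

```bash
python3 - <<'E'
from h import *
o=grab(['wrist','scene','top'],'9');c=o['wrist']
rect(c,(205,80,300,260),'w',.078,150)
rect(o['top'],(272,125,302,190),'w',.078,150)
go(.5512,.349,.2,np.radians(175.6))
t=o['scene']['frame'];cv2.imwrite('pics/c9.png',cv2.resize(t[130:230,165:295],None,fx=5,fy=5,interpolation=cv2.INTER_CUBIC))
E
```

```text
w [607.8   3.9] [ 54.1 148.9] 87.47 corners [[232.0, 105.0], [284.0, 105.0], [284.0, 238.0], [232.0, 238.0]]
w [565.2   8.9] [51.8 65.9] 89.32 corners [[278.0, 159.0], [293.0, 159.0], [293.0, 178.0], [278.0, 178.0]]
now [0.6059 0.0016 0.2198] [3.137 0.007 3.095] open 0.993 F [ 0.  -0.8 -0.5] t 15.475 j [ 0.27  0.36 -0.06 -0.   -1.14 -1.88]
GO dx dy dz twist: [ 70.9 344.4  21. ] 0.03
```

View pics/wrist_9.png

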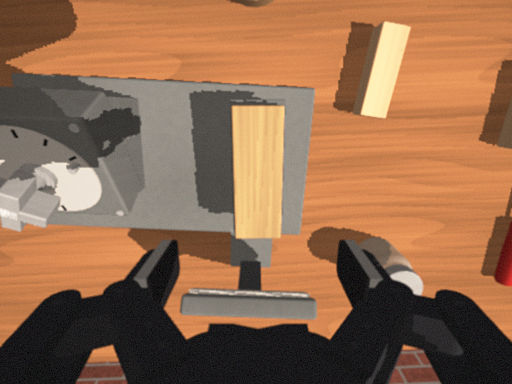

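View pics/c9.png

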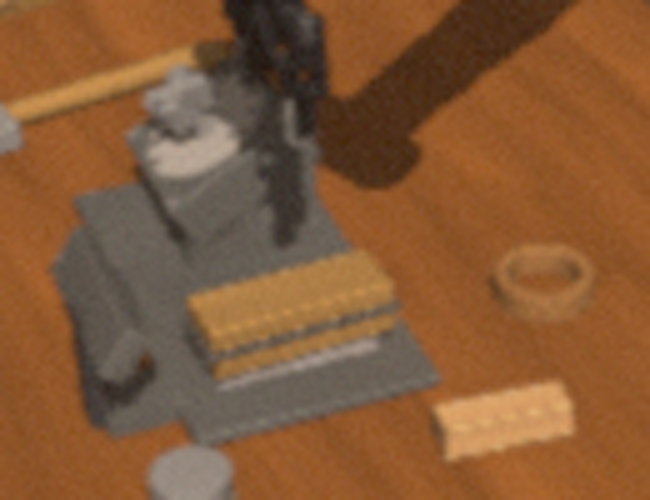

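```bash
python3 - <<'E'
from h import *
go(.60,-.2,.36,np.radians(-4))
E
```

```text
now [0.6059 0.0016 0.2198] [3.137 0.007 3.095] open 0.993 F [ 0.  -0.8 -0.5] t 15.475 j [ 0.27  0.36 -0.06 -0.   -1.14 -1.88]
GO dx dy dz twist: [  -4.4 -201.  -141.1] -3.118
```

Call:
{"method": "arm_command", "body": {
  "steps": "0 0 -50 -0.17 85;0 0 -100 -0.34 60;0 0 -140 -0.51 30;0 -30 -141 -0.68 0;0 -60 -141 -0.85 0;0 -100 -141 -1.02 0;0 -130 -141 -1.19 0;0 -160 -141 -1.36 0;0 -201 -141 -1.53 0;-4 -201 -141 -1.7 0;-4 -201 -141 -1.87 0;-4 -201 -141 -2.04 0;-4 -201 -141 -2.21 0;-4 -201 -141 -2.38 0;-4 -201 -141 -2.55 0;-4 -201 -141 -2.72 0;-4 -201 -141 -2.89 0;-4 -201 -141 -3.06 0;-4 -201 -141 -3.12 0;-4 -201 -141 -3.12 0",
  "squeeze": 60
}}

```text
clock: 17.98
ee_pos: [0.5995, -0.1999, 0.358]
ee_rot: [-3.136, -0.003, -0.069]
contact_force: [0.5, 0.2, -0.3]
opening: 0.001
```

```bash
python3 - <<'E'
from h import *
o=grab(['wrist','top'],'10');c=o['wrist']
go(.6,-.2,.36)
t=o['top']['frame'];cv2.imwrite('pics/c10.png',cv2.resize(t[110:210,260:390],None,fx=6,fy=6,interpolation=cv2.INTER_CUBIC))
E
```

```text
now [ 0.5996 -0.2     0.3586] [-3.137 -0.004 -0.069] open 0.002 F [-0.   0.8 -0.1] t 18.075 j [-0.07  0.34  0.26 -0.01 -1.48  1.57]
GO dx dy dz twist: [ 0.5  0.  -1.4] 0
```

View pics/wrist_10.png

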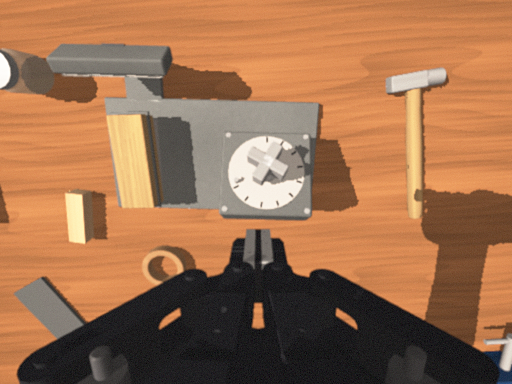

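View pics/c10.png

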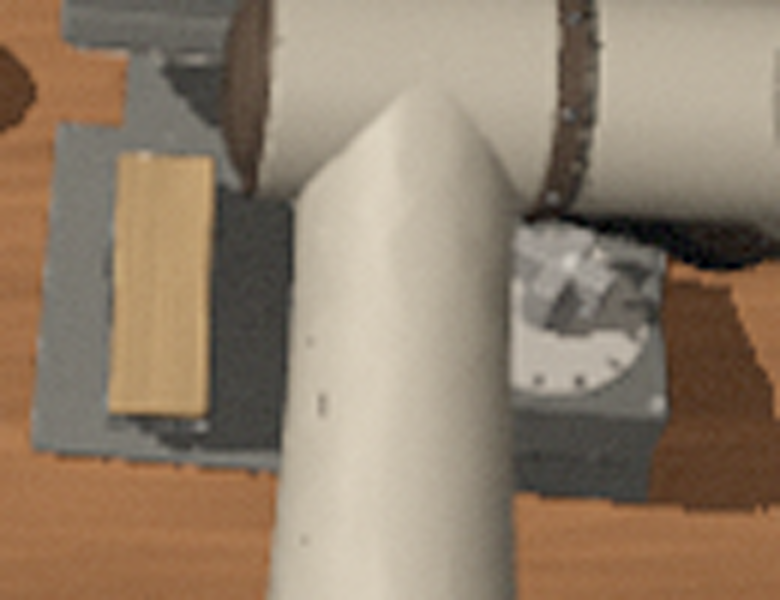

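```bash
python3 - <<'E'
from h import *
c=load('10')['wrist'];print(c['eye'],c['rotation'].round(2))
cv2.imwrite('pics/c10w.png',cv2.resize(c['frame'][125:225,210:325],None,fx=6,fy=6,interpolation=cv2.INTER_CUBIC))
E
```

```text
[ 0.67487668 -0.20499715  0.50025079] [[-0.07 -0.95 -0.29]
 [-1.    0.06  0.02]
 [-0.01  0.29 -0.96]]
```

View pics/c10w.png

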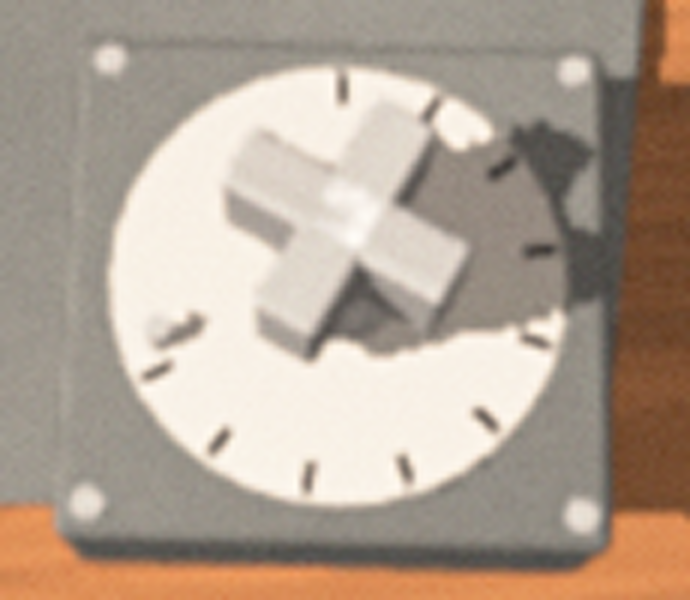

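```bash
python3 - <<'E'
from h import *
c=load('0')['top'];
cv2.imwrite('pics/c0k.png',cv2.resize(c['frame'][140:200,320:385],None,fx=10,fy=9,interpolation=cv2.INTER_CUBIC))
E
```

```text
(no output)
```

View pics/c0k.png

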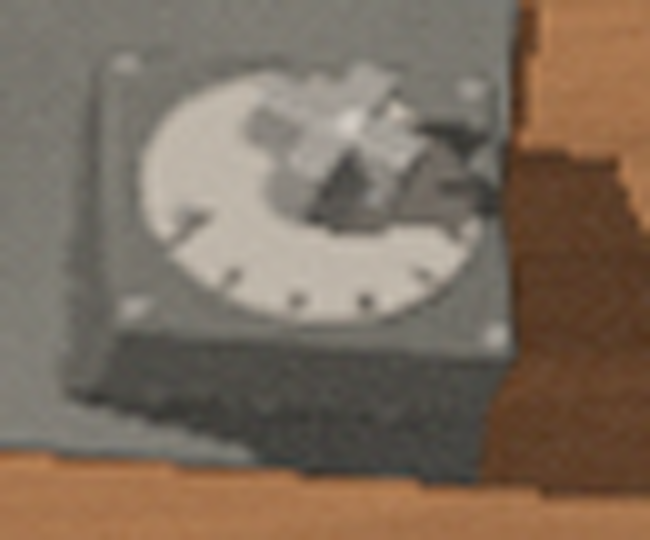

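```bash
python3 - <<'E'
from h import *
t=load('0')['top'];w=load('10')['wrist']
W=lambda p:[210+p[0]/6-.4,125+p[1]/6-.4]
T=lambda p:[320+p[0]/10-.45,140+p[1]/9-.45]
prs={'key':((350,208),(345,130)),'s1':((110,60),(125,65)),'s2':((575,70),(470,88)),'s3':((87,502),(133,308)),'s4':((581,515),(497,335))}
P={}
for k,(a,b) in prs.items():
    p,g=tri(w,W(a),t,T(b));P[k]=p;print(k,p.round(4),round(g,4))
S=np.array([P['s%d'%i] for i in(1,2,3,4)]);m=S.mean(0);print('face c',m)
u=(S[0]-S[2]+S[1]-S[3]);v=(S[0]-S[1]+S[2]-S[3]);print(np.degrees(np.arctan2(u[2],np.hypot(*u[:2]))),np.degrees(np.arctan2(u[1],u[0])),np.degrees(np.arctan2(v[1],v[0]))-90,np.linalg.norm(u)/2,np.linalg.norm(v)/2)
n=np.cross(u,v);n/=np.linalg.norm(n);print('n',n)
print('key-face',P['key']-m,np.dot(P['key']-m,n), 'expected on axis',m+50*n/1000)
E
```

```text
key [ 0.6081 -0.2142  0.1303] 0.004
s1 [ 0.6408 -0.1542  0.0684] 0.0011
s2 [ 0.6304 -0.2744  0.0661] 0.0006
s3 [ 0.5416 -0.1448  0.1285] 0.0003
s4 [ 0.5306 -0.2644  0.1297] 0.0006
face c [ 0.58582456 -0.20943907  0.09816437]
-31.73369918756628 -5.573640443590486 -5.095740174691272 0.11758037074702887 0.12042660229813486
n [ 0.52355153 -0.05040486  0.8505017 ]
key-face [ 0.02225784 -0.00479886  0.03217785] 0.03926233072245802 expected on axis [ 0.61200214 -0.21195931  0.14068946]
```

```bash
python3 - <<'E'
from h import *
t=load('0')['top'];w=load('10')['wrist']
y=np.radians(-5.3);X=np.array([np.cos(y),np.sin(y),0]);Y=np.array([-np.sin(y),np.cos(y),0]);Z=np.array([0,0,1.])
n=.5*X+.866*Z;xs=.866*X-.5*Z
F=np.array([.5858,-.2095,.0982])
for d in (.038,.05): 
  for c,nm,f in((w,'w',lambda p:((p-[210,125]+.4)*6)),(t,'t',lambda p:((p-[320,140]+.45)*[10,9]))):
    print(d,nm,[f(proj(c,F+d*n+.028*(xs*np.cos(a)-Y*np.sin(a)))[0]).round().tolist() for a in np.radians(28+90*np.arange(4))],f(proj(c,F+d*n)[0]).round())
E
```

```text
0.038 w [[404.0, 129.0], [453.0, 286.0], [285.0, 331.0], [239.0, 172.0]] [345. 229.]
0.038 t [[367.0, 86.0], [408.0, 170.0], [295.0, 187.0], [256.0, 102.0]] [332. 136.]
0.05 w [[408.0, 108.0], [459.0, 270.0], [286.0, 316.0], [238.0, 152.0]] [348. 211.]
0.05 t [[376.0, 66.0], [417.0, 151.0], [304.0, 167.0], [263.0, 83.0]] [340. 116.]
```

```bash
cat > key.py <<'E'
from h import *
y=np.radians(-5.3);X=np.array([np.cos(y),np.sin(y),0]);Y=np.array([-np.sin(y),np.cos(y),0]);Z=np.array([0,0,1.])
n=.5*X+.866*Z;xs=.866*X-.5*Z
G=np.array([.5858,-.2095,.0982])+.038*n
def pose(phi,s=-19.,off=-6.):
    p=np.radians(phi);a=np.cos(p)*xs-np.sin(p)*Y;t=-np.sin(p)*xs-np.cos(p)*Y
    r=22+9*max(0,np.cos(p))
    P=G+(off*n+r*a+s*t)/1000
    return P,np.arctan2(t[1],t[0])
def rel(P,yaw,prev=None):
    from plant import ctrl
    o=ctrl.get_obs();R=Ro.from_euler('xyz',o['ee_rot']).as_matrix()
    d=R.T@(P-np.array(o['ee_pos']))*1000
    tw=-((yaw-o['ee_rot'][2]+np.pi)%(2*np.pi)-np.pi)
    return d,tw
E
python3 - <<'E'
from key import *
print('G',G)
P,yw=pose(208,s=-25);print(P,np.degrees(yw));d,tw=rel(P,yw);print(d.round(1),tw)
E
```

```text
G [ 0.60471877 -0.21125504  0.131108  ]
[ 0.57377607 -0.22018032  0.14149282] 59.975803081687516
[-25.3  23.1 216.9] -1.1156511469004942
```

Call:
{"method": "arm_command", "body": {
  "steps": "-10 10 50 -0.17 0;-20 20 100 -0.34 0;-25 23 130 -0.51 0;-25 23 150 -0.68 0;-25 23 150 -0.85 0;-25 23 150 -1.02 0;-25 23 150 -1.116 0;-25 23 150 -1.116 0"
}}

```text
clock: 19.08
ee_pos: [0.5736, -0.2204, 0.208]
ee_rot: [3.141, -0.006, 1.045]
contact_force: [0.0, -0.1, 0.1]
opening: 0.003
```

```bash
python3 - <<'E'
from key import *
o=grab(['wrist','scene'],'11')
P,yw=pose(208,s=-25);d,tw=rel(P,yw);print(d.round(1),tw)
go(*P)
t=o['scene']['frame'];cv2.imwrite('pics/c11.png',cv2.resize(t[110:210,160:290],None,fx=5,fy=5,interpolation=cv2.INTER_CUBIC))
E
```

```text
[-0.1 -0.1 66.7] -0.0015375254815408468
now [ 0.5737 -0.2205  0.2082] [ 3.14  -0.006  1.045] open -0.001 F [ 0.4 -0.4  0.1] t 19.175 j [-0.11  0.38 -0.05 -0.01 -1.13  2.72]
GO dx dy dz twist: [-0.1 -0.1 66.7] 0
```

View pics/wrist_11.png

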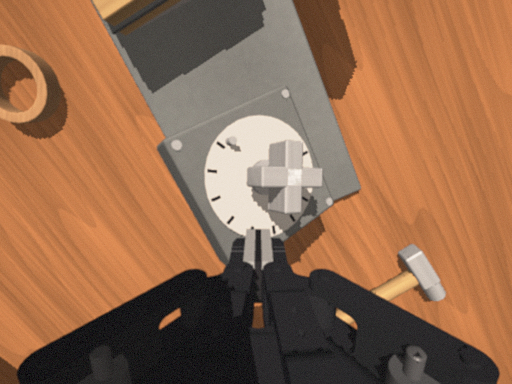

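View pics/c11.png

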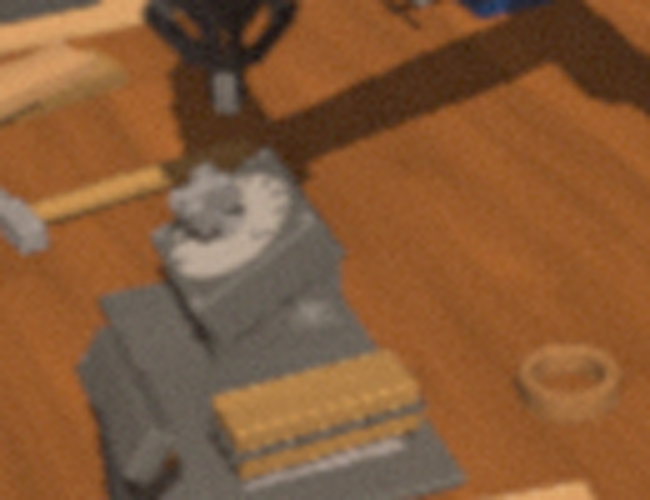

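```bash
python3 - <<'E'
from key import *
w=load('11')['wrist'];P,_=pose(208,s=-25);P2,_=pose(208,s=-19)
print(proj(w,[P,P2,G,G+.012*n]))
E
```

```text
[[256.6380698  206.51681682]
 [256.628738   199.17666861]
 [283.60429427 175.79688273]
 [291.81595631 175.71019682]]
```

Call:
{"method": "arm_command", "body": {
  "steps": "0 0 30 0 0;0 0 50 0 0;0 0 67 0 0;0 0 67 0 0",
  "squeeze": 60
}}

```text
clock: 19.68
ee_pos: [0.5732, -0.22, 0.1397]
ee_rot: [-3.14, -0.005, 1.045]
contact_force: [0.9, 0.5, -0.2]
opening: 0.004
```

```bash
python3 - <<'E'
from key import *
from plant import ctrl
go(*pose(208,s=-25)[0])
tot=0
for ph in range(208,208+17*6,6):
    d,tw=rel(*pose(ph,s=-19)); print('%d: %.0f %.0f %.0f %.2f'%(ph,*d,tw%6.2832 if ph>215 else tw))
E
```

```text
now [ 0.5732 -0.22    0.1397] [-3.14  -0.005  1.045] open 0.004 F [ 0.9  0.5 -0.2] t 19.675 j [-0.11  0.44 -0.14 -0.01 -0.99  2.72]
GO dx dy dz twist: [ 0.1  0.6 -1.8] 0
208: 6 1 -0 -0.00
214: 8 -1 -1 0.09
220: 11 -2 -1 0.19
226: 14 -4 -1 0.30
232: 17 -5 -0 0.40
238: 20 -5 0 0.51
244: 23 -6 1 0.62
250: 26 -6 1 0.74
256: 29 -6 2 0.86
262: 32 -5 3 0.98
268: 34 -4 4 1.10
274: 37 -4 5 1.22
280: 41 -2 7 1.34
286: 44 -1 8 1.46
292: 47 1 10 1.57
298: 50 3 12 1.69
304: 52 6 14 1.80
```

Call:
{"method": "arm_command", "body": {
  "steps": "3 0 0 0 0;6 0 0 0 0;8 -1 -1 0.09 0;11 -2 -1 0.19 0;14 -4 -1 0.3 0;17 -5 0 0.4 0;20 -5 0 0.51 0;23 -6 1 0.62 0;23 -6 1 0.62 0"
}}

```text
clock: 20.8
ee_pos: [0.5765, -0.1987, 0.1389]
ee_rot: [-3.136, 0.004, 0.423]
contact_force: [-6.0, -6.6, 1.0]
opening: -0.0
```

```bash
python3 - <<'E'
from key import *
o=grab(['wrist'],'12')
go(*pose(244)[0])
E
```

```text
now [ 0.5765 -0.1987  0.1389] [-3.136  0.004  0.424] open -0.003 F [-5.2 -6.6 -0.8] t 20.85 j [-0.07  0.44 -0.15 -0.   -0.99  2.06]
GO dx dy dz twist: [ 3.5  0.2 -0.4] 0
```

View pics/wrist_12.png

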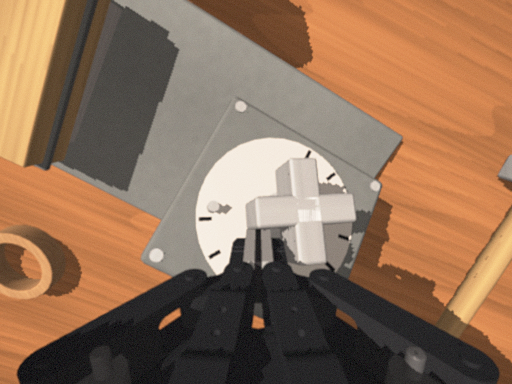

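```bash
cat > rows.py <<'E'
from key import *
import sys
a,b,st=map(int,sys.argv[1:4])
for ph in range(a,b+1,st):
    d,tw=rel(*pose(ph)); tw=tw if tw>-.3 else tw+2*np.pi
    print('%d: %.0f %.0f %.0f %.2f 0'%(ph,*d,tw))
E
python3 rows.py 250 350 6
```

```text
250: 6 -2 0 0.12 0
256: 8 -3 1 0.24 0
262: 11 -4 2 0.36 0
268: 14 -5 3 0.48 0
274: 17 -7 4 0.60 0
280: 20 -8 6 0.72 0
286: 23 -8 7 0.84 0
292: 27 -9 9 0.95 0
298: 30 -8 11 1.07 0
304: 34 -7 13 1.18 0
310: 37 -6 15 1.29 0
316: 40 -4 17 1.39 0
322: 43 -2 18 1.49 0
328: 45 0 20 1.59 0
334: 47 3 22 1.69 0
340: 49 7 24 1.78 0
346: 50 10 25 1.87 0
```

Call:
{"method": "arm_command", "body": {
  "steps": "6 -2 0 0.12 0;8 -3 1 0.24 0;11 -4 2 0.36 0;14 -5 3 0.48 0;17 -7 4 0.6 0;20 -8 6 0.72 0;23 -8 7 0.84 0;27 -9 9 0.95 0;30 -8 11 1.07 0;34 -7 13 1.18 0;37 -6 15 1.29 0;37 -6 15 1.29 0"
}}

```text
clock: 22.35
ee_pos: [0.6046, -0.1767, 0.1248]
ee_rot: [3.135, 0.012, -0.867]
contact_force: [-7.1, 4.7, 7.3]
opening: 0.0
```

```bash
python3 - <<'E'
from key import *
o=grab(['wrist'],'13')
go(*pose(310)[0])
E
python3 rows.py 316 412 6
```

```text
now [ 0.6046 -0.1768  0.1248] [ 3.136  0.012 -0.867] open -0.001 F [-8.6  4.2  6.9] t 22.4 j [-0.03  0.49 -0.11 -0.01 -0.99  0.74]
GO dx dy dz twist: [ 2.8 -1.6  0.5] 0
316: 5 -4 2 0.10 0
322: 8 -6 4 0.20 0
328: 11 -8 6 0.30 0
334: 15 -9 8 0.40 0
340: 18 -9 10 0.49 0
346: 22 -9 11 0.58 0
352: 26 -9 13 0.68 0
358: 29 -8 14 0.77 0
364: 33 -7 15 0.86 0
370: 36 -6 15 0.95 0
376: 39 -4 16 1.04 0
382: 42 -2 16 1.13 0
388: 44 1 16 1.23 0
394: 47 4 16 1.33 0
400: 48 6 16 1.42 0
406: 50 9 15 1.53 0
412: 51 12 14 1.63 0
```

View pics/wrist_13.png

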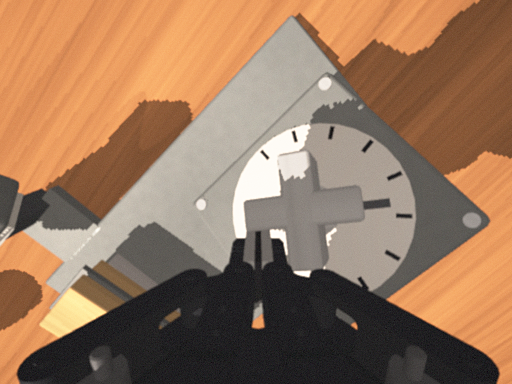

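Call:
{"method": "arm_command", "body": {
  "steps": "5 -4 2 0.1 0;8 -6 4 0.2 0;11 -8 6 0.3 0;15 -9 8 0.4 0;18 -9 10 0.49 0;22 -9 11 0.58 0;26 -9 13 0.68 0;29 -8 14 0.77 0;33 -7 15 0.86 0;36 -6 15 0.95 0;36 -6 15 0.95 0"
}}

```text
clock: 23.78
ee_pos: [0.6341, -0.1972, 0.1111]
ee_rot: [3.132, 0.006, -1.816]
contact_force: [0.9, 9.3, 4.2]
opening: 0.004
```

```bash
python3 - <<'E'
from key import *
o=grab(['wrist'],'14')
go(*pose(370)[0])
E
python3 rows.py 376 430 6
```

```text
now [ 0.6341 -0.1972  0.1111] [ 3.132  0.006 -1.816] open 0.003 F [-0.5  9.3  4.9] t 23.825 j [-0.06  0.55 -0.03 -0.01 -1.   -0.18]
GO dx dy dz twist: [3.6 1.2 2. ] 0
376: 7 -0 3 0.09 0
382: 10 -1 3 0.18 0
388: 14 -2 3 0.28 0
394: 17 -2 3 0.38 0
400: 21 -2 2 0.48 0
406: 24 -2 2 0.58 0
412: 27 -1 1 0.68 0
418: 30 0 0 0.79 0
424: 32 1 -1 0.91 0
430: 35 3 -2 1.02 0
```

View pics/wrist_14.png

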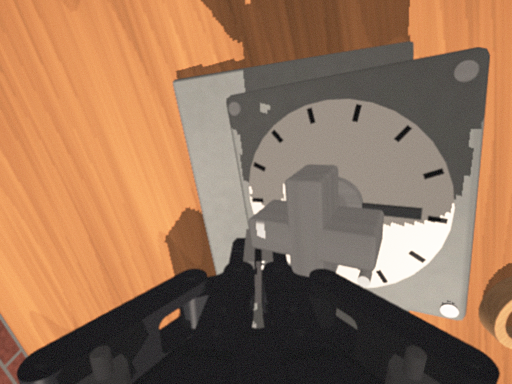

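Call:
{"method": "arm_command", "body": {
  "steps": "7 -1 3 0.09 0;10 -2 3 0.18 0;14 -3 3 0.28 0;17 -4 3 0.38 0;21 -4 2 0.48 0;21 -4 2 0.48 0"
}}

```text
clock: 24.58
ee_pos: [0.6372, -0.2142, 0.1109]
ee_rot: [3.135, 0.01, -2.295]
contact_force: [5.0, 13.1, 3.2]
opening: 0.0
```

```bash
python3 - <<'E'
from key import *
o=grab(['wrist'],'15')
go(*pose(400)[0])
E
python3 rows.py 404 430 4
```

```text
now [ 0.6372 -0.2142  0.1109] [ 3.135  0.01  -2.294] open -0.0 F [ 5.6 12.5  1.8] t 24.625 j [-0.09  0.56 -0.01 -0.01 -1.   -0.63]
GO dx dy dz twist: [6.8 2.3 2.1] 0
404: 9 2 2 0.07 0
408: 11 1 1 0.14 0
412: 13 0 1 0.21 0
416: 15 0 0 0.28 0
420: 17 0 -0 0.35 0
424: 19 -0 -1 0.43 0
428: 20 0 -2 0.50 0
```

View pics/wrist_15.png

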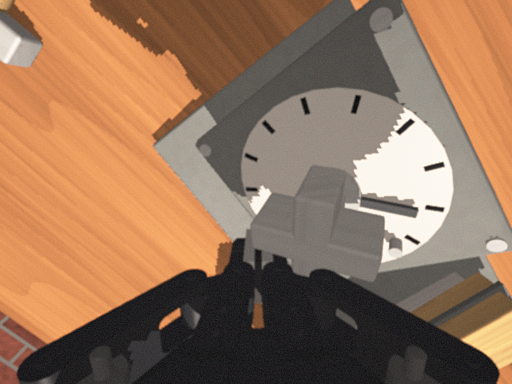

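Call:
{"method": "arm_command", "body": {
  "steps": "8 0 2 0.07 0;10 0 1 0.14 0;12 -1 1 0.21 0;14 -1 0 0.28 0;14 -1 0 0.28 0"
}}

```text
clock: 25.25
ee_pos: [0.6363, -0.2221, 0.1127]
ee_rot: [3.141, 0.023, -2.572]
contact_force: [12.6, 9.1, -2.9]
opening: 0.001
```

```bash
python3 - <<'E'
from key import *
o=grab(['wrist'],'16')
go(*pose(416)[0])
E
python3 rows.py 416 436 4
```

```text
now [ 0.6363 -0.2221  0.1127] [ 3.141  0.023 -2.572] open -0.001 F [11.9  9.2 -3.1] t 25.3 j [-0.1   0.55 -0.02 -0.02 -0.98 -0.89]
GO dx dy dz twist: [9.3 2.2 2. ] 0
416: 9 2 2 0.00 0
420: 11 2 1 0.07 0
424: 13 1 1 0.15 0
428: 15 1 0 0.23 0
432: 16 0 -1 0.30 0
436: 18 0 -1 0.38 0
```

View pics/wrist_16.png

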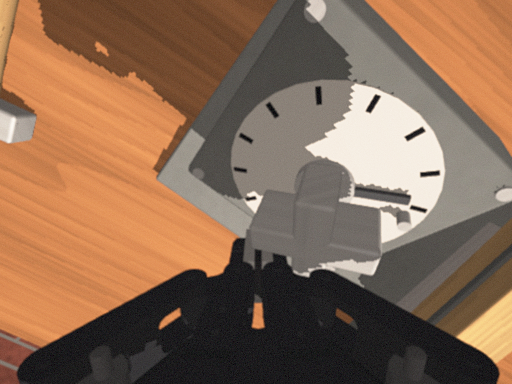

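Call:
{"method": "arm_command", "body": {
  "steps": "6 0 0 0.04 0;9 0 0 0.08 0;12 0 0 0.15 0;14 0 0 0.2 0;14 0 0 0.2 0"
}}

```text
clock: 25.92
ee_pos: [0.6353, -0.2268, 0.1147]
ee_rot: [-3.137, 0.046, -2.769]
contact_force: [20.7, 7.6, -8.1]
opening: 0.002
```

```bash
python3 - <<'E'
from key import *
o=grab(['wrist'],'17')
go(*pose(424)[0])
c=o['wrist']
cv2.imwrite('pics/c17.png',cv2.resize(c['frame'][60:290,200:480],None,fx=2.5,fy=2.5,interpolation=cv2.INTER_CUBIC))
E
python3 rows.py 416 436 4
```

```text
now [ 0.6353 -0.2268  0.1147] [-3.137  0.046 -2.769] open -0.0 F [19.   7.7 -6.6] t 25.975 j [-0.11  0.54 -0.03 -0.02 -0.95 -1.07]
GO dx dy dz twist: [10.3  2.6  2.6] 0
416: 7 4 4 -0.20 0
420: 9 3 3 -0.12 0
424: 10 3 3 -0.05 0
428: 12 2 2 0.03 0
432: 14 1 1 0.11 0
436: 15 1 0 0.18 0
```

View pics/c17.png

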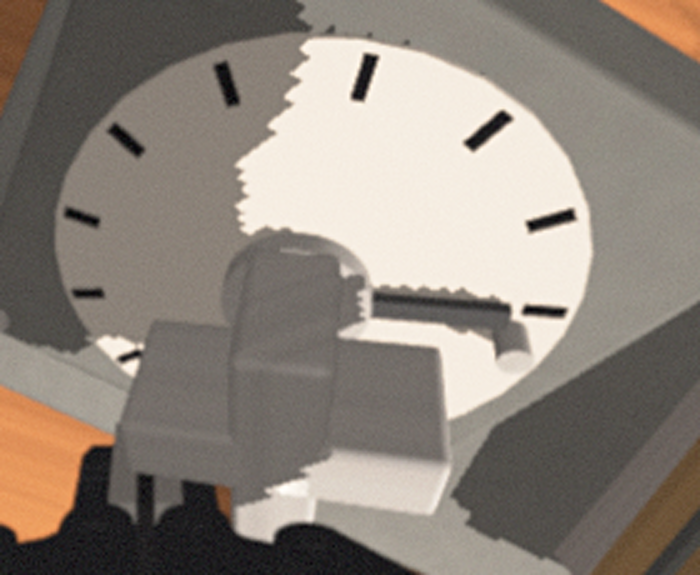

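Call:
{"method": "arm_command", "body": {
  "steps": "10 0 0 0.03 0;14 0 0 0.06 0;16 0 0 0.08 0;16 0 0 0.08 0"
}}

```text
clock: 26.48
ee_pos: [0.6359, -0.2281, 0.116]
ee_rot: [-3.131, 0.079, -2.845]
contact_force: [30.7, 12.3, -14.3]
opening: 0.002
```

```bash
python3 - <<'E'
from key import *
o=grab(['wrist'],'18')
go(*pose(424)[0])
c=o['wrist']
cv2.imwrite('pics/c18.png',cv2.resize(c['frame'][60:290,200:480],None,fx=2.5,fy=2.5,interpolation=cv2.INTER_CUBIC))
E
```

```text
now [ 0.6359 -0.2281  0.116 ] [-3.131  0.079 -2.845] open -0.0 F [ 29.8  11.8 -14.7] t 26.525 j [-0.12  0.53 -0.05 -0.03 -0.91 -1.14]
GO dx dy dz twist: [10.9  3.2  3.4] 0
```

View pics/c18.png

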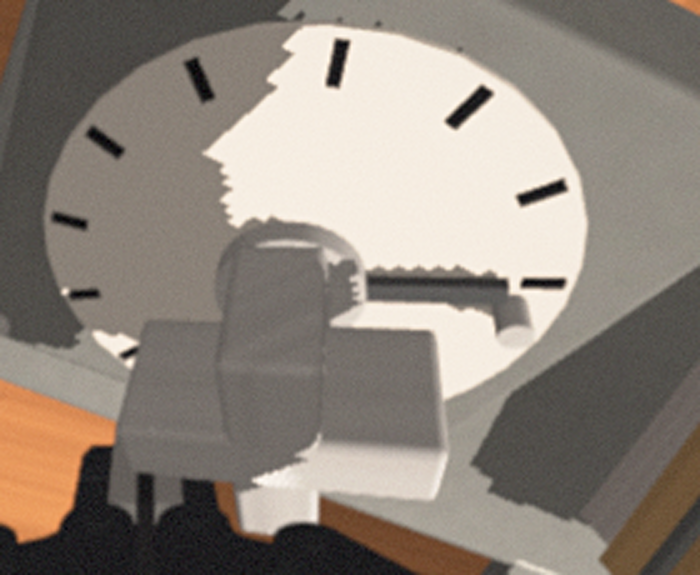

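Call:
{"method": "arm_command", "body": {
  "steps": "-5 0 0 0 0;-9 -10 0 0 0;-9 -24 0 0 0;-12 -40 0 0 0;-12 -40 -40 0 0;-12 -40 -100 0 0;-12 -40 -150 0 0;20 -20 -200 0 0;20 -20 -200 0 0"
}}

```text
clock: 27.65
ee_pos: [0.6065, -0.2579, 0.3213]
ee_rot: [-3.125, 0.088, -2.846]
contact_force: [0.6, -0.5, 0.5]
opening: 0.001
```

```bash
python3 - <<'E'
from key import *
o=grab(['wrist','scene','top'],'19')
go(*pose(424)[0])
c=o['scene']
cv2.imwrite('pics/c19.png',cv2.resize(c['frame'][110:230,160:300],None,fx=5,fy=5,interpolation=cv2.INTER_CUBIC))
E
```

```text
now [ 0.6064 -0.2565  0.3134] [-3.132  0.078 -2.847] open -0.001 F [ 0.  -0.4  0.3] t 27.8 j [-0.17  0.37  0.2  -0.03 -1.32 -1.1 ]
GO dx dy dz twist: [-10.1  23.6 202.9] 0
```

View pics/wrist_19.png

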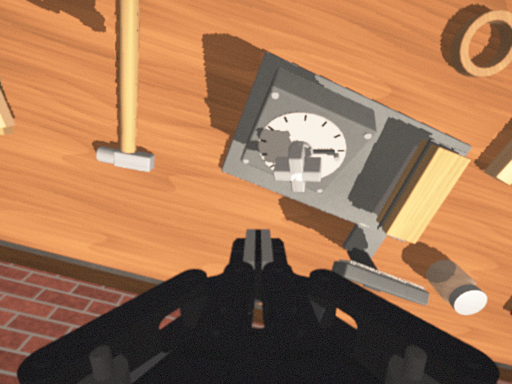

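View pics/c19.png

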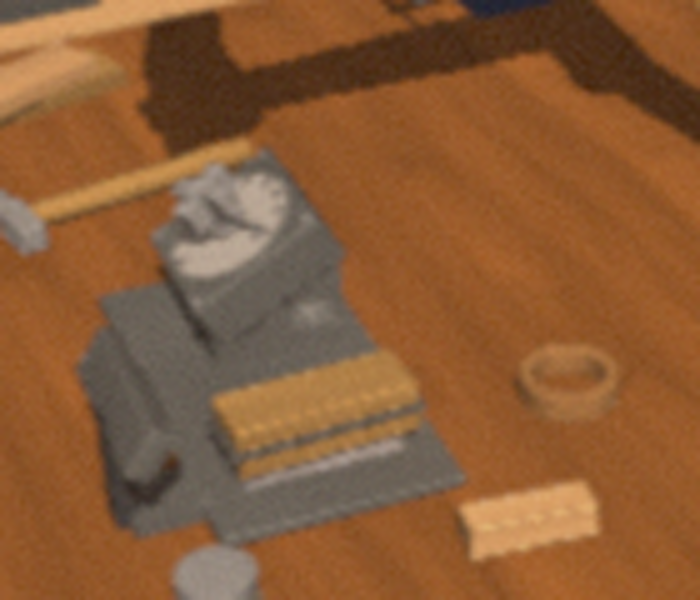

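View pics/top_19.png

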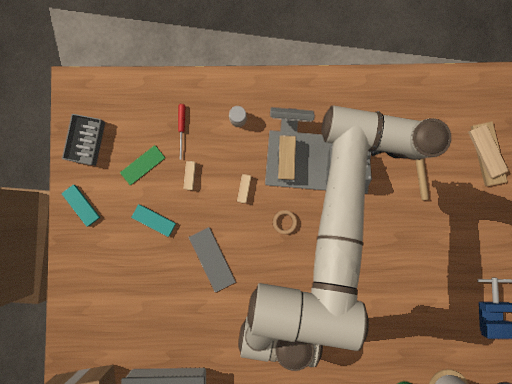

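Everything in place; check the pointer in a close crop after release.

```bash
python3 - <<'E'
from h import *
c=load('19')['wrist']
cv2.imwrite('pics/c19w.png',cv2.resize(c['frame'][85:205,225:385],None,fx=4.8,fy=4.8,interpolation=cv2.INTER_CUBIC))
E
```

```text
(no output)
```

View pics/c19w.png

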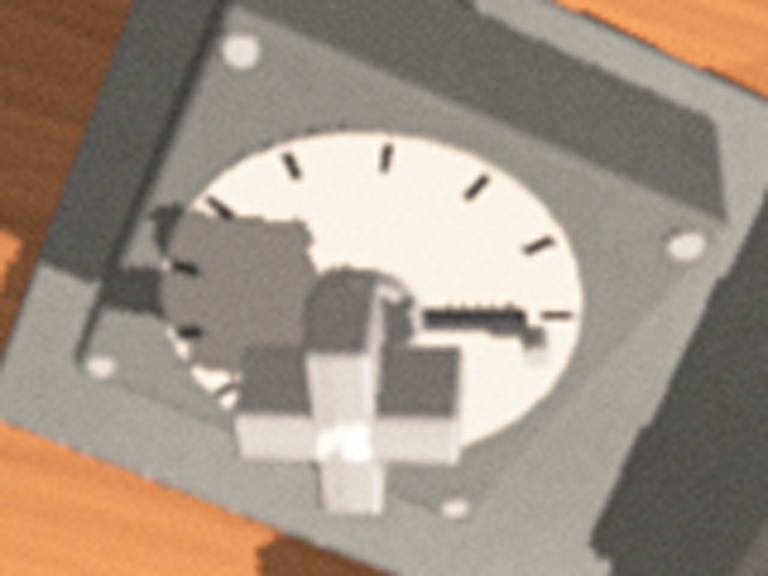

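The pointer lies on the last tick, against the stop pin, with the key let go. Handing in.

```bash
python3 -c "
from plant import finish_job
print(finish_job())"
```

```text
the job is handed in; nothing more can be done
None
```

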